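Change over the bayonet die on a badge press

ROBOT

A 7-joint arm with a two-finger parallel gripper is mounted at the origin on the work surface. World frame = base frame: x ahead of the robot, y to its left, z up, the work surface at z = 0. Lengths are in m, angles in rad, forces in N, time in s.
With the tool pointing down it reaches from about 0.4 to 0.875 m from the base axis. Payload 19.3 kg.
Tool frame: the origin (TCP) lies between the finger pads, 19 mm behind the fingertips; this is the grasp point; z points along the fingers, y is the line along which they close (so a half turn about z gives the same grasp; the last joint's range is limited). The gripper opens to 85 mm and grips with 20 to 120 N. Pads are 22 mm wide; open, the fingers measure 114 mm over their backs; the gripper's body (76 mm by 85 mm) begins 54 mm behind the grasp point. The pads swing forward as they close: fully open they stand 13 mm farther back than shut.
Start: joints at [1.14, 0.521, -0.036, 1.599, 0.021, 1.021, -0.113], TCP at [0.221, -0.585, 0.25] pointing down, gripper open.
Joint ranges: [-2.91, 2.91], [-0.3, 2.13], [-1.5, 1.42], [0.17, 2.43], [-1.26, 4.41], [0.16, 1.93], [-2.52, 2.52]. Speed limits (rad/s): [1.89, 1.89, 2.39, 2.39, 3.01, 3.01, 3.01].

INTERFACE

Orientations are given as [roll, pitch, yaw] about the fixed x, y, z axes, in that order (R = Rz(yaw) Ry(pitch) Rx(roll)).
In Python, from workcell import bot gives the robot as it stands.
- The arm moves only by the tool drive_effector, called after "Call:" in YAML: its name, and indented under it one key for each argument. Schema: {"type":"object","properties":{"increments":{"type":"string"},"grip_n":{"type":"number"},"only":{"type":"string"},"quiet":{"type":"boolean"},"lines":{"type":"string"}},"required":["increments"],"additionalProperties":false}. increments is a string of 1 to 5 rows, parted by a bar, with the numbers parted by commas; each row has 7 numbers: the finger opening in m, then dx, dy, dz in units of 25 mm, then a rotation vector rx, ry, rz in units of 0.2 rad; each row is the pose to reach, as a shift and turn from the pose commanded when the call began, along the tool's axes at that moment; what a row does not reach only later rows make up. A row lasts 1/8 s, in which the tool goes at most 0.0625 m and 0.188 rad, less where a joint would pass 70% of its speed; a pose out of reach is approached as far as the arm can. The fingers move at their own pace and stop on an object; grip_n is the grip in N (left out, the last holds). Time passes only in rows, so rows that do not move let the fingers close. The tool returns the time, the measured TCP pose, the force, the opening and the grip force at its end. only (a regular expression) keeps the lines of the reply that match it, lines (a string "A,B") keeps lines A to B, and quiet returns only ok. Input that does not fit is refused with a message, and nothing moves.
- bot.observe(): the state, without advancing time (a new reading comes with each control period).
- bot.grab_frame(name): name is "scene" or "top" or "wrist"; returns the picture (420x560x3 uint8, blue, green, red); there is no depth.
- bot.calibration(name): a dict with "vfov" (degrees; the focal length in pixels is half the picture's height over the tangent of half this angle, whatever the lens; pixels are square), "cx", "cy" (the principal point, pixels), "eye" and "attitude" of the camera in the world. Camera axes: x right, y down, z forward; pixel columns grow to the right and rows downward; lengths in m; the calibration is good to about 2 mm. The wrist camera is an equidistant fisheye: a pixel r from the principal point sees the ray r / f radians off the axis. A picture is of the moment at which its call begins: read the wrist's pose just before it. calibration takes no time and is no camera call; for the wrist camera it gives the pose at the moment of the call.
- bot.job_done(): hands the job in; it is judged then, once.
The state is a dict: "clock": time; "qpos": joint angles; "qd": joint speeds; "joint_efforts": joint torques, N m; "position": TCP position; "tool_rot": TCP orientation; "force": force on the tool from outside, world axes, zero at the start; "moment": the same for the moment, N m; "grip_width": finger opening in m; "finger_force": force on a finger pad.
Only numpy, scipy, OpenCV 4.12 (cv2) and the standard library are available. Lean on these libraries where they do the work, as an engineer would, in place of code of your own. Each camera call takes 0.05 s, during which the arm holds its last target. There are 200 camera calls.

TASK

Change the badge press over from the red-ringed die to the blue-ringed one. Push the red die down against its spring, turn it a quarter turn anticlockwise, lift it out and set it down upright in the empty pocket of the wooden tray; then lower the blue die into the holder with its lines at the white marks, push it down, turn it a quarter turn clockwise to the red marks and let it spring up so that it is locked. Do not drop the dies, and leave the yellow die, the flask, the dish and the glue bottle as they are.

Things in the scene. Friction and masses are not known exactly. Their poses are not given: they have to be found in the camera images.
- socket: Bayonet die holder fixed on the outboard end of the press's turntable: steel collar, outer radius 30 mm, 17 mm high, open on top. Origin: centre of its floor, 38 mm above the table; z up. Height of a die's origin in this frame: 12.5 mm resting on the free spring; below 4.5 mm to turn (0 = bottomed; aim at 1 to 3); 8 mm sprung up and locked. The locked lugs lie along the socket's x axis.
- mouth (a point): Centre of the collar's top (17 mm above the socket's origin). Bore radius 18 mm, 1.3 mm clearance round a shank. Two facing slots 12.5 mm wide, out to radius 25 mm, let the lugs in from above (yaw play 0.08 rad). Below the lip they turn 1.40 rad (80 degrees) clockwise, seen from above, to a stop, where a notch 3.5 mm up in the lip's underside (yaw play 0.09 rad) holds the lugs when released.
- white_mark (a point): White line on the turntable 44.5 mm out from the holder's axis, in line with one entry slot (1.40 rad anticlockwise of the socket's x axis; the other slot and its white line are straight across). A die whose white lines point here can drop in or lift out.
- red_mark (a point): Red line on the turntable 44.5 mm out from the holder's axis, along the socket's +x (another is straight across). A locked die's white lines point here.
- plunger (a joint): The holder's brass spring plunger (radius 13.5 mm): how far it is pushed down, 0 (up, 12.5 mm above the socket's floor) to 0.0125 m; about 0.0045 under a locked die. Its spring pushes up with 6 N when up, 10 N under a locked die, 13 N when down enough to turn, 17 N at the bottom.
- die_red: The die now locked in the holder, red ring on top; 47 mm tall, 0.2 to 0.4 kg. Origin: centre of the shank's underside, z up. Shank radius 17 mm to z = 19 mm, then the round grip body, radius 28 mm, z = 19 to 47 mm. Two lugs (z 0 to 5 mm, 9 mm wide) reach 24 mm out along +x and -x; white lines on the ring and sides show them. Hold it with the TCP at z = 39 mm or higher, to clear the collar.
- die_blue: The die to fit, blue ring round its top; same outside shape, size and frame as die_red. Stands upright in one end pocket of the tray, at any yaw.
- die_yellow: Another die, yellow ring, same outside shape; stands in the tray's other end pocket. To be left there.
- tray: Fixed wooden tray with three pockets in a row, 265 mm long (its x axis), 98 mm wide (y), walls 20 mm high, 5 mm thick, floor 5 mm thick. Origin under its centre on the table. Pocket centres at x = -87, 0 and +87 mm, each about 83 x 88 mm inside. The middle pocket is empty; dies stand on their shanks on the floor (die origin 5 mm above the tray's origin).
- press: Blue-grey badge press, fixed. Origin on the table under the turntable's pivot. Base x -75 to 75, y -130 to 170 mm. The holder is at x = 0, y = -68 mm, axes parallel to the press's. Ram (radius 27 mm, from 128 mm up) above a fixed die at y = 68 mm; head and column at y 47 to 166, x -31 to 31 mm, to 290 mm high; a lever beyond y = 120 mm rises to 425 mm.
- flask: Pink vacuum flask with a steel cap, standing, radius 35 mm, 235 mm tall; origin under its centre. Bystander.
- dish: Low clear dish with badge blanks, radius 42 mm, 36 mm tall; origin under its centre. Bystander.
- glue: White glue bottle with an orange spout, radius 25 mm, 135 mm tall; origin under its centre. Bystander.

How it is judged:
On the way, in this order (a step that is already met when the one before it is completed fails the run):
1. the red die is out of the holder (z of die_red in the frame of socket above 0.03 m), for 0.05 s.
2. the blue die is pushed down in the holder against the spring (z of die_blue in the frame of socket below 0.0055 m and horizontal distance between die_blue and socket below 0.004 m), for 0.05 s.
At the end, for the whole second after the job is handed in: The blue die is locked in the holder: centred within 3 mm, upright, lugs within 0.15 rad of the red marks, sprung up to 8 mm (+-1.8 mm) above the holder's floor. The red die stands at rest in the tray's middle pocket, within 30 mm of its centre; the yellow die stands in its pocket (horizontal distance between die_blue and socket below 0.003 m and z of die_blue in the frame of socket between 0.0062 and 0.0098 m and angle between the x axis of die_blue and the x axis of socket, either way round below 0.15 rad and angle between each of die_blue, die_red, die_yellow's own z axis and vertical below 0.1 rad and value of joint plunger above 0.003 m and x of die_red in the frame of tray between -0.03 and 0.03 m and y of die_red in the frame of tray between -0.03 and 0.03 m and z of die_red in the frame of tray below 0.009 m and linear speed of each of die_red, die_blue below 0.02 m/s and horizontal distance between die_yellow and tray below 0.115 m); the robot touches nothing.
It fails at once if the yellow die is knocked over or shifted more than 25 mm (distance of die_yellow from where it was at the start of the episode above 0.025 m or angle between die_yellow's own z axis and vertical above 0.3 rad).
It fails at once if the flask, the dish or the glue bottle is knocked over or shifted more than 25 mm (distance of any of flask, dish, glue from where it was at the start of the episode above 0.025 m or angle between any of flask, glue's own z axis and vertical above 0.3 rad).
It fails at once if a die is dropped (falls on to the tray or table faster than 0.5 m/s) ((height (world z) of die_red below 0.02 m and linear speed of die_red above 0.5 m/s) or (height (world z) of die_blue below 0.02 m and linear speed of die_blue above 0.5 m/s)).
It also fails if it takes over 64 s, if anything falls off the work surface, if the arm or the gripper's body presses on something with over 40 N, if the wrist force passes 120 N, or if a joint passes its speed limit or range.

## Working session

There is one attempt and no reset: what is moved stays moved. The work goes in short steps, Python scripts to look and compute and a tool call to move; the robot and the scene stay as the last step left them, time stands still between calls to the robot, and variables do not carry over. Pictures are saved under pics/ and viewed, at most 10 in all, crops included, and the job is handed in when it is done.

```bash
ls; mkdir -p pics; cat > h.py <<'E'
import numpy as np,cv2,json
from workcell import bot
from scipy.spatial.transform import Rotation as R
def rot(c):
    a=np.array(c["attitude"],float)
    if a.shape==(3,3): return a
    return R.from_euler('xyz',a).as_matrix() if a.size==3 else R.from_quat(a).as_matrix()
def ray(c,u,v,fish=False):
    f=210/np.tan(np.radians(c["vfov"])/2)
    x,y=(u-c["cx"])/f,(v-c["cy"])/f
    if fish:
        r=np.hypot(x,y)+1e-12; d=np.array([np.sin(r)*x/r,np.sin(r)*y/r,np.cos(r)])
    else: d=np.array([x,y,1.]); d/=np.linalg.norm(d)
    return np.array(c["eye"]),rot(c)@d
def onplane(c,u,v,z,fish=False):
    o,d=ray(c,u,v,fish); return o+d*(z-o[2])/d[2]
def tri(*rays):
    A=np.zeros((3,3));b=np.zeros(3)
    for o,d in rays:
        P=np.eye(3)-np.outer(d,d);A+=P;b+=P@o
    p=np.linalg.solve(A,b); return p,[float(np.linalg.norm((np.eye(3)-np.outer(d,d))@(p-o))) for o,d in rays]
E
python3 - <<'E'
from h import *
for n in("scene","top","wrist"):
    c=bot.calibration(n); print(n,c); im=bot.grab_frame(n); cv2.imwrite(f"pics/{n}0.png",im)
print(bot.observe())
a=[cv2.imread(f"pics/{n}0.png") for n in("scene","top")]
E
```

```text
pics
workcell.py
scene {'vfov': 50.122551678422695, 'cx': 271.0194946457514, 'cy': 207.64503255005698, 'eye': array([0.87125714, 0.4695899 , 0.76374944]), 'attitude': array([-2.45141269, -0.01324441,  2.61874845])}
top {'vfov': 46.41545621580539, 'cx': 284.4039587160049, 'cy': 213.96564197955922, 'eye': array([ 0.37703576, -0.0157573 ,  1.12914793]), 'attitude': array([-2.94313763, -0.01746273, -1.59245126])}
wrist {'vfov': 65.70646984690485, 'cx': 282.9073791760808, 'cy': 206.91341360090743, 'eye': array([ 0.2913801 , -0.55774337,  0.37380415]), 'attitude': array([ 2.83746955e+00,  1.54870948e-03, -1.20958486e+00])}
{'clock': 0.15, 'qpos': array([ 1.13978028,  0.52188215, -0.03630829,  1.59983841,  0.02120423,
        1.02114815, -0.11276272]), 'qd': array([ 0.00142919, -0.0003683 , -0.00128694, -0.00339993,  0.00027382,
        0.00191113, -0.00066484]), 'joint_efforts': array([ 2.13111001e-03, -9.27384496e+01,  1.98089831e+00, -3.70053470e+01,
        1.80130225e-02,  6.45507695e-03, -7.86623195e-05]), 'position': array([ 0.22052739, -0.58455026,  0.24956886]), 'tool_rot': array([-3.14070468e+00,  7.40180080e-05,  3.60825955e-01]), 'force': array([ 0.620395  , -0.25274875, -0.09869566]), 'moment': array([ 0.04236333, -0.03618076, -0.00216396]), 'finger_force': 0.0, 'grip_width': 0.08567271614205099}
```
View pics/top0.png

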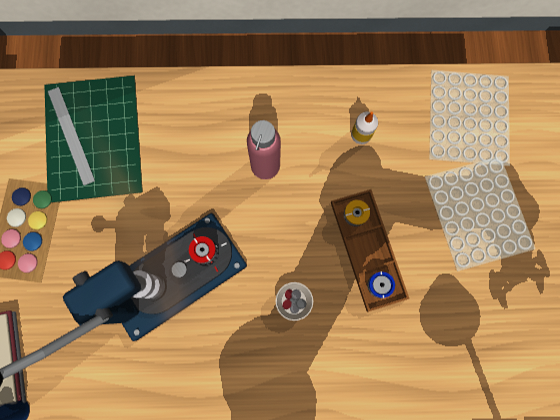

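View pics/scene0.png

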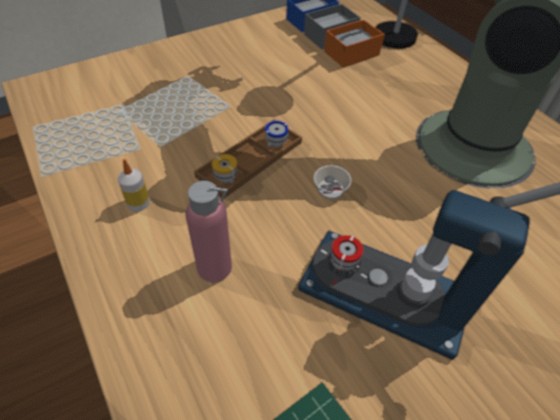

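View pics/wrist0.png

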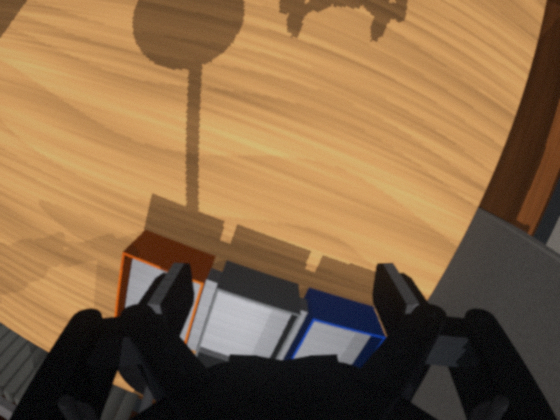

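The top view shows the red die at (202,250), the blue at (381,285), the yellow at (358,212), the flask at (263,150), the dish at (294,301) and the glue at (364,128). In the scene view the red die is at (348,250), the blue at (276,132) and the yellow at (224,165). The wrist camera sees only the bins.

```bash
cat >> h.py <<'E'
HSV={"red":[((0,150,110),(6,255,255)),((174,150,110),(180,255,255))],"blue":[((110,150,90),(128,255,255))],"yellow":[((20,150,110),(29,255,255))]}
def ring(im,col,box=None):
    h=cv2.cvtColor(im,cv2.COLOR_BGR2HSV); m=sum(cv2.inRange(h,a,b) for a,b in HSV[col])
    if box: k=np.zeros_like(m);k[box[1]:box[3],box[0]:box[2]]=255; m&=k
    p=cv2.findNonZero(m)
    if p is None: return None
    p=cv2.convexHull(p); return cv2.fitEllipse(p) if len(p)>5 else None
E
python3 - <<'E'
from h import *
T=cv2.imread("pics/top0.png");S=cv2.imread("pics/scene0.png");ct=bot.calibration("top");cs=bot.calibration("scene")
bx={"red":((180,230,225,270),(325,225,370,268)),"blue":((360,265,405,305),(258,115,295,145)),"yellow":((340,195,375,230),(208,150,240,175))}
for k,(a,b) in bx.items():
    e,f=ring(T,k,a),ring(S,k,b); print(k,e,f)
    p,r=tri(ray(ct,*e[0]),ray(cs,*f[0])); print("  tri",p.round(4),np.round(r,4), 'top@z',onplane(ct,*e[0],.093 if k=="red" else .052).round(4), 'scene@z',onplane(cs,*f[0],.093 if k=="red" else .052).round(4))
# tray corners top z=.02, press base corners
for n,u,v,z in [("t1",332,201,.02),("t2",372,190,.02),("t3",408,297,.02),("t4",367,311,.02),("flask",263,130,.235),("dish",294,301,.036),("glue",371,117,.135)]:
    print(n,onplane(ct,u,v,z).round(3))
c=T[200:340,100:260];d=T[180:320,320:420]
cv2.imwrite("pics/c1.png",np.hstack([cv2.resize(T[205:295,160:250],(400,400),interpolation=2),cv2.resize(T[185:315,320:420],(400*100//130,400),interpolation=2)]))
E
```

```text
red ((204.11962890625, 252.04693603515625), (26.17814826965332, 40.26099395751953), 140.88406372070312) ((347.1732482910156, 247.84982299804688), (24.602245330810547, 31.142606735229492), 106.76973724365234)
  tri [0.507  0.1361 0.079 ] [0.0007 0.0007] top@z [0.5058 0.1335 0.093 ] scene@z [0.514  0.1433 0.093 ]
blue ((381.66510009765625, 284.3225402832031), (25.091238021850586, 25.830350875854492), 140.04383850097656) ((276.0791931152344, 128.82249450683594), (14.385586738586426, 21.86735725402832), 93.1185302734375)
  tri [ 0.4322 -0.2498  0.0446] [0.0007 0.0007] top@z [ 0.4324 -0.2487  0.052 ] scene@z [ 0.4363 -0.2419  0.052 ]
yellow ((357.1116027832031, 211.7537841796875), (23.515623092651367, 24.383996963500977), 113.56559753417969) ((224.01165771484375, 162.8634033203125), (16.88460350036621, 23.76264190673828), 84.34984588623047)
  tri [ 0.5955 -0.2032  0.0481] [0.0008 0.0008] top@z [ 0.5953 -0.2031  0.052 ] scene@z [ 0.5964 -0.1988  0.052 ]
t1 [ 0.628 -0.151  0.02 ]
t2 [ 0.653 -0.246  0.02 ]
t3 [ 0.405 -0.313  0.02 ]
t4 [ 0.376 -0.219  0.02 ]
flask [0.722 0.002 0.235]
dish [ 0.401 -0.056  0.036]
glue [ 0.787 -0.229  0.135]
```

View pics/c1.png

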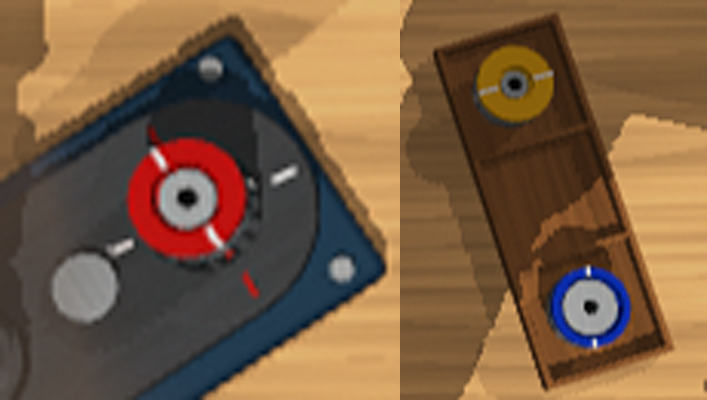

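The crop shows the red ring centre at about (202.1,249.6) in the top image. The red marks are at (216,269) and (194,235), and the white marks at (224,244) and (187.5,260). The middle tray pocket is empty. I'll hover over the blue die for a wrist view.

Units first: shifts go in units of 25 mm and turns go in units of 0.2 rad. So 0.045 m is 1.8, -0.034 m is -1.36.

```bash
cat >> h.py <<'E'
def delta(p,yaw=None):
    s=bot.observe(); M=R.from_euler('xyz',s["tool_rot"]).as_matrix()
    d=M.T@(np.array(p)-s["position"]); y0=s["tool_rot"][2]
    print("delta tool",d.round(4),"len",np.linalg.norm(d).round(3), "" if yaw is None else "rz %.3f"%(-((yaw-y0+np.pi)%(2*np.pi)-np.pi)),"yaw0 %.3f"%y0)
E
```

Call:
drive_effector:
  increments: "0.085,1.8,-1.36,0,0,0,0 | 0.085,3.6,-2.72,0,0,0,0 | 0.085,5.4,-4.08,0,0,0,0 | 0.085,7.2,-5.44,0.8,0,0,0 | 0.085,9,-6.8,1.6,0,0,0"

```text
clock: 0.78
position: [0.3719, -0.3447, 0.2097]
tool_rot: [3.141, -0.0, 0.361]
force: [1.1, -0.7, -1.1]
grip_width: 0.0849
finger_force: 0.0
```

Call:
drive_effector:
  increments: "0.085,1.8,-1.36,0.4,0,0,0 | 0.085,3.6,-2.72,0.4,0,0,0 | 0.085,3.6,-2.72,0.4,0,0,0 | 0.085,3.6,-2.72,0.4,0,0,0"

```text
clock: 1.27
position: [0.431, -0.2513, 0.1999]
tool_rot: [3.142, 0.0, 0.361]
force: [-0.1, -0.5, 1.2]
grip_width: 0.085
finger_force: 0.0
```

```bash
python3 - <<'E'
from h import *
s=bot.observe();c=bot.calibration("wrist");im=bot.grab_frame("wrist");cv2.imwrite("pics/w1.png",im)
np.save("w1.npy",c,allow_pickle=True); print(s["position"],s["tool_rot"],s["qpos"])
e=ring(im,"blue"); print(e); print(onplane(c,*e[0],.052,True))
E
```

```text
[ 0.4310137  -0.25126988  0.19992424] [3.14158494e+00 4.52699318e-04 3.60834537e-01] [ 0.51553309  0.39252152 -0.13672787  1.97240871  0.07452456  0.78168152
 -0.87383102]
((280.0232849121094, 193.44046020507812), (62.68442153930664, 62.944915771484375), 1.8290308713912964)
[ 0.43237756 -0.24782192  0.052     ]
```

View pics/w1.png

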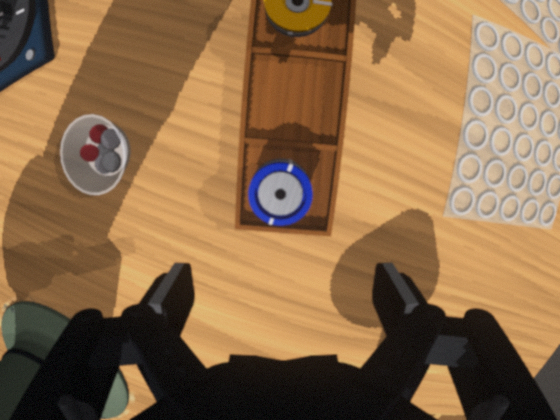

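The wrist view shows the blue ring at (280,193), with white lines at (290,168) and (271,221). The middle pocket spans about (245..343, 55..145). The yellow die is at (297,3).

```bash
cat >> h.py <<'E'
def lines(im,c,ctr,zt,fish,r0=.017,r1=.0275):
    """white-line direction: white pixels between radii r0..r1 of the centre, in the plane zt"""
    h=cv2.cvtColor(im,cv2.COLOR_BGR2HSV); ys,xs=np.nonzero(cv2.inRange(h,(0,0,120),(180,75,255)))
    P=np.array([onplane(c,x,y,zt,fish)[:2] for x,y in zip(xs,ys)])-np.array(ctr)[:2]
    r=np.hypot(*P.T); P=P[(r>r0)&(r<r1)]; a=np.arctan2(P[:,1],P[:,0]); z=np.exp(2j*a).mean()
    return np.angle(z)/2,abs(z),len(a)
E
python3 - <<'E'
from h import *
c=np.load("w1.npy",allow_pickle=True).item();im=cv2.imread("pics/w1.png");T=cv2.imread("pics/top0.png");ct=bot.calibration("top")
e=ring(im,"blue",(240,150,330,240)); p,r=tri(ray(c,*e[0],True),ray(ct,381.67,284.32)); print("blue tri",p.round(4),r)
for zt in(.052,): print("blue yaw",lines(im,c,onplane(c,*e[0],zt,True),zt,True,.0195,.0275), lines(T,ct,onplane(ct,381.67,284.32,zt),zt,False,.0195,.0275))
for uv in [(250,52),(346,60),(337,147),(243,143)]: print("pocket",onplane(c,*uv,.02,True).round(4))
print(np.mean([onplane(c,*uv,.02,True) for uv in [(250,52),(346,60),(337,147),(243,143)]],0))
A=np.array([onplane(ct,*uv,.04)[:2] for uv in[(216.3,269.4),(194.4,234.9),(224.1,244.4),(187.5,260.4)]]);print(A,A.mean(0))
d=A[0]-A[1];w=A[2]-A[3];print("red mark yaw",np.arctan2(d[1],d[0]),"white",np.arctan2(w[1],w[0]),"press y",np.arctan2(d[1],d[0])+np.pi/2)
print("socket@",onplane(ct,202.1,249.6,.093))
delta((.508,.134,.22),-.3)
E
```

```text
blue tri [ 0.4325 -0.2481  0.053 ] [0.00039173891006990337, 0.0003917389100699954]
blue yaw (np.float64(0.0367891116255265), np.float64(0.8140403506103704), 67) (np.float64(0.11894062623988605), np.float64(0.5643712401180908), 9)
pocket [ 0.541  -0.1772  0.02  ]
pocket [ 0.5663 -0.2623  0.02  ]
pocket [ 0.486  -0.2849  0.02  ]
pocket [ 0.458  -0.2007  0.02  ]
[ 0.51283541 -0.23125266  0.02      ]
[[0.4732814  0.11388771]
 [0.55143434 0.16330534]
 [0.52869251 0.09680919]
 [0.4944852  0.1777358 ]] [0.51197336 0.13793451]
red mark yaw -2.577747155772765 white -1.1708793137498579 press y -1.0069508289778684
socket@ [0.51109648 0.13785881 0.093     ]
delta tool [ 0.2081 -0.334  -0.0202] len 0.394 rz 0.659 yaw0 0.359
```

To row units: -0.048 m is -1.92, 0.03 m is 1.2, 0.4 rad is 2.

Call:
drive_effector:
  increments: "0.085,1.2,-1.92,-0.4,0,0,0.5 | 0.085,2.4,-3.84,-0.8,0,0,1 | 0.085,3.6,-5.76,-0.8,0,0,1.5 | 0.085,4.8,-7.68,-0.8,0,0,2 | 0.085,6,-9.6,-0.8,0,0,2.5"

```text
clock: 1.95
position: [0.4872, 0.0268, 0.2202]
tool_rot: [3.141, -0.001, -0.145]
force: [1.1, -1.2, -0.0]
grip_width: 0.0849
finger_force: 0.0
```

```bash
python3 - <<'E'
from h import *
delta((.511,.138,.22),-.3)
E
```

```text
delta tool [ 0.0074 -0.1134  0.0002] len 0.114 rz 0.155 yaw0 -0.145
```

Call:
drive_effector:
  increments: "0.085,0.16,-2.24,0,0,0,0.4 | 0.085,0.3,-4.52,0,0,0,0.775 | 0.085,0.3,-4.52,0,0,0,0.775 | 0.085,0.3,-4.52,0,0,0,0.775"

```text
clock: 2.45
position: [0.5102, 0.136, 0.2198]
tool_rot: [3.141, 0.0, -0.296]
force: [-0.7, -0.5, -0.2]
grip_width: 0.0851
finger_force: 0.0
```

```bash
python3 - <<'E'
from h import *
s=bot.observe();c=bot.calibration("wrist");im=bot.grab_frame("wrist");cv2.imwrite("pics/w2.png",im)
np.save("w2.npy",c,allow_pickle=True); print(s["position"],s["tool_rot"],s["qpos"])
E
```

```text
[0.51021637 0.13601392 0.21982761] [ 3.14082248e+00  1.38055556e-04 -2.95503184e-01] [-0.28760711  0.40721397 -0.11207769  1.88243794  0.05937554  0.8556933
 -2.29587179]
```

View pics/w2.png

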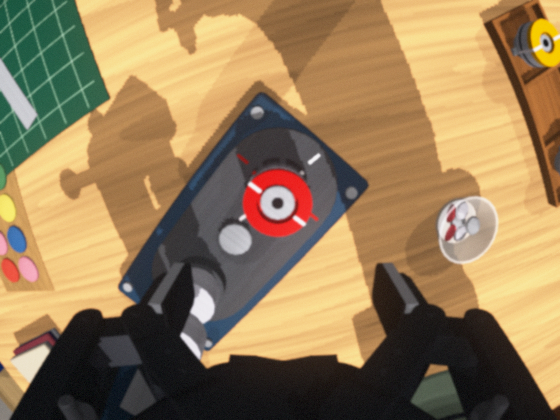

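The wrist view shows the red ring at about (277,203), its white lines at (255,187) and (299,220), and red marks at (242,158) and (315,217). There are white marks at (314,158) and (242,218).

```bash
cat >> h.py <<'E'
def disc(im,col,box):
    h=cv2.cvtColor(im,cv2.COLOR_BGR2HSV); m=sum(cv2.inRange(h,a,b) for a,b in HSV[col])
    k=np.zeros_like(m);k[box[1]:box[3],box[0]:box[2]]=255; m&=k
    m=cv2.morphologyEx(m,cv2.MORPH_OPEN,np.ones((5,5),np.uint8))
    return cv2.fitEllipse(cv2.convexHull(cv2.findNonZero(m)))
E
python3 - <<'E'
from h import *
c=np.load("w2.npy",allow_pickle=True).item();im=cv2.imread("pics/w2.png");T=cv2.imread("pics/top0.png");ct=bot.calibration("top")
e=disc(im,"red",(230,150,325,250));f=disc(T,"red",(180,225,225,275)); print(e,f)
p,r=tri(ray(c,*e[0],True),ray(ct,*f[0]));print("red tri",p.round(4),r)
pr=onplane(c,*e[0],.093,True);print("red@.093",pr, "yaw",lines(im,c,pr,.093,True,.0175,.0275))
for uv in [(255,187),(299,220)]: print((onplane(c,*uv,.093,True)-pr)[:2])
A=np.array([onplane(c,*uv,.04,True)[:2] for uv in[(242,158),(314,158),(242,218)]]);w=A[1]-A[2];print("marks",A,"white ctr",(A[1]+A[2])/2,"white yaw",np.arctan2(w[1],w[0]),"len",np.hypot(*w))
delta((pr[0],pr[1],.087),-.3)
E
```

```text
((277.2727355957031, 202.49874877929688), (67.59791564941406, 69.91116333007812), 95.28653717041016) ((201.4975128173828, 249.17266845703125), (25.89031410217285, 26.7188777923584), 34.20034408569336)
red tri [0.512  0.1395 0.0928] [0.00034328550233084877, 0.0003432855023308053]
red@.093 [0.51202911 0.13983992 0.093     ] yaw (np.float64(0.6138611102415947), np.float64(0.9899538973613574), 106)
[0.01749935 0.01318249]
[-0.01951051 -0.01262692]
marks [[0.54896179 0.16434842]
 [0.52903294 0.09915652]
 [0.4919774  0.18375806]] white ctr [0.51050517 0.14145729] white yaw -1.1579656384978765 len 0.09236088382330922
delta tool [ 0.0005 -0.0046  0.1329] len 0.133 rz 0.004 yaw0 -0.296
```

Call:
drive_effector:
  increments: "0.085,0.02,-0.16,2,0,0,0 | 0.085,0.02,-0.16,3.8,0,0,0 | 0.085,0.02,-0.16,5,0,0,0 | 0.085,0.02,-0.16,5.32,0,0,0 | 0.085,0.02,-0.16,5.32,0,0,0"

```text
clock: 3.12
position: [0.512, 0.1403, 0.0875]
tool_rot: [3.141, -0.0, -0.295]
force: [0.3, -0.5, 0.3]
grip_width: 0.0855
finger_force: 0.0
```

```bash
python3 - <<'E'
from h import *
delta((.512,.1396,.087))
E
```

```text
delta tool [0.0002 0.0007 0.0005] len 0.001  yaw0 -0.295
```

Close on it.

Call:
drive_effector:
  increments: "0.05,0,0,0,0,0,0 | 0.05,0,0,0,0,0,0 | 0.05,0,0,0,0,0,0 | 0.05,0,0,0,0,0,0 | 0.05,0,0,0,0,0,0"
  grip_n: 80

```text
clock: 3.75
position: [0.5123, 0.1411, 0.0879]
tool_rot: [-3.141, -0.001, -0.294]
force: [-0.5, -2.1, 7.8]
grip_width: 0.0538
finger_force: 82.3
```

Call:
drive_effector:
  increments: "0.05,0,0,0,0,0,0 | 0.05,0,0,0.12,0,0,0 | 0.05,0,0,0.24,0,0,0 | 0.05,0,0,0.24,0,0,0"

```text
clock: 4.25
position: [0.5124, 0.1411, 0.082]
tool_rot: [-3.141, -0.001, -0.294]
force: [-1.4, -1.7, 12.8]
grip_width: 0.0533
finger_force: 82.9
```

Call:
drive_effector:
  increments: "0.05,0,0,0,0,0,-0.75 | 0.05,0,0,0,0,0,-1.5 | 0.05,0,0,0,0,0,-2.25 | 0.05,0,0,0,0,0,-3 | 0.05,0,0,0,0,0,-3.5"

```text
clock: 4.88
position: [0.5126, 0.1413, 0.0823]
tool_rot: [3.141, -0.002, 0.41]
force: [-1.1, -0.3, 11.9]
grip_width: 0.0534
finger_force: 83.2
```

```bash
python3 - <<'E'
from h import *
print(bot.observe()["moment"])
E
```

```text
[-0.11138131  0.2284806  -0.04812371]
```

Call:
drive_effector:
  increments: "0.05,0,0,0,0,0,-0.75 | 0.05,0,0,0,0,0,-1.5 | 0.05,0,0,0,0,0,-2.25 | 0.05,0,0,0,0,0,-3 | 0.05,0,0,0,0,0,-3.5"

```text
clock: 5.5
position: [0.5125, 0.1412, 0.0822]
tool_rot: [3.14, -0.001, 1.11]
force: [-1.0, -1.5, 13.1]
grip_width: 0.0538
finger_force: 83.3
```

Call:
drive_effector:
  increments: "0.05,0,0,0,0,0,0 | 0.05,0,0,0,0,0,0"

```text
clock: 5.75
position: [0.5125, 0.1412, 0.0822]
tool_rot: [3.14, -0.001, 1.106]
force: [-0.6, -1.4, 12.4]
grip_width: 0.0535
finger_force: 83.4
```

```bash
python3 - <<'E'
from h import *
s=bot.observe();print(s["moment"],s["force"],s["tool_rot"])
c=bot.calibration("wrist");im=bot.grab_frame("wrist");cv2.imwrite("pics/w3.png",im);np.save("w3.npy",c,allow_pickle=True)
T=bot.grab_frame("top");ct=bot.calibration("top")
e=disc(im,"red",(200,200,380,400));print(e)
p=onplane(c,*e[0],.087,True);print(p,lines(im,c,p,.087,True,.0175,.0275))
E
```

```text
[-0.16372299  0.34108106  0.05142579] [-0.64393986 -1.43336881 12.40666192] [ 3.13976001e+00 -1.06131467e-03  1.10562721e+00]
((283.0454406738281, 286.8730163574219), (109.57614135742188, 127.63526916503906), 92.11134338378906)
[0.51327379 0.14402272 0.087     ] (np.float64(-1.1138259166636642), np.float64(0.9664904081201979), 278)
```

Call:
drive_effector:
  increments: "0.05,0,0,-0.12,0,0,0 | 0.05,0,0,-0.24,0,0,0 | 0.05,0,0,-0.36,0,0,0 | 0.05,0,0,-0.48,0,0,0 | 0.05,0,0,-0.48,0,0,0"

```text
clock: 6.48
position: [0.5117, 0.1411, 0.0932]
tool_rot: [3.141, -0.0, 1.106]
force: [1.9, -0.7, 2.2]
grip_width: 0.0535
finger_force: 84.3
```

Call:
drive_effector:
  increments: "0.05,0,0,-0.4,0,0,0 | 0.05,0,0,-0.8,0,0,0 | 0.05,0,0,-2,0,0,0 | 0.05,0,0,-3.4,0,0,0 | 0.05,0,0,-3.4,0,0,0"

```text
clock: 7.1
position: [0.5127, 0.1415, 0.1805]
tool_rot: [3.139, -0.003, 1.105]
force: [-0.2, -1.7, -3.7]
grip_width: 0.0534
finger_force: 84.9
```

```bash
python3 - <<'E'
from h import *
print(bot.observe()["force"])
delta((.5128,-.2313,.13),.33)
E
```

```text
[-0.22152499 -1.74643627 -3.6648231 ]
delta tool [-0.3332  0.1672  0.0502] len 0.376 rz 0.775 yaw0 1.105
```

Call:
drive_effector:
  increments: "0.05,-1.2,0.6,0,0,0,0.45 | 0.05,-3.2,1.6,0,0,0,0.95 | 0.05,-5.2,2.6,0,0,0,1.45 | 0.05,-7.2,3.6,0.4,0,0,1.95 | 0.05,-9.2,4.6,0.8,0,0,2.45"

```text
clock: 7.72
position: [0.5108, -0.1178, 0.1573]
tool_rot: [-3.141, 0.0, 0.613]
force: [0.7, -0.9, -3.9]
grip_width: 0.0536
finger_force: 84.7
```

```bash
python3 - <<'E'
from h import *
delta((.5128,-.2313,.12),.33)
E
```

```text
delta tool [-0.0636  0.094   0.0373] len 0.12 rz 0.283 yaw0 0.613
```

Call:
drive_effector:
  increments: "0.05,-1,1.4,0,0,0,0.5 | 0.05,-2,2.8,0.4,0,0,1 | 0.05,-2.52,3.76,1.4,0,0,1.4 | 0.05,-2.52,3.76,1.4,0,0,1.4 | 0.05,-2.52,3.76,1.4,0,0,1.4"

```text
clock: 8.35
position: [0.514, -0.2284, 0.1226]
tool_rot: [-3.141, 0.0, 0.337]
force: [-0.1, -0.5, -3.6]
grip_width: 0.0533
finger_force: 85.2
```

```bash
python3 - <<'E'
from h import *
s=bot.observe();c=bot.calibration("wrist");im=bot.grab_frame("wrist");cv2.imwrite("pics/w4.png",im);np.save("w4.npy",c,allow_pickle=True)
delta((.5128,-.2313,.05),.33)
E
```

```text
delta tool [-0.0024  0.0024  0.0731] len 0.073 rz 0.007 yaw0 0.337
```

View pics/w4.png

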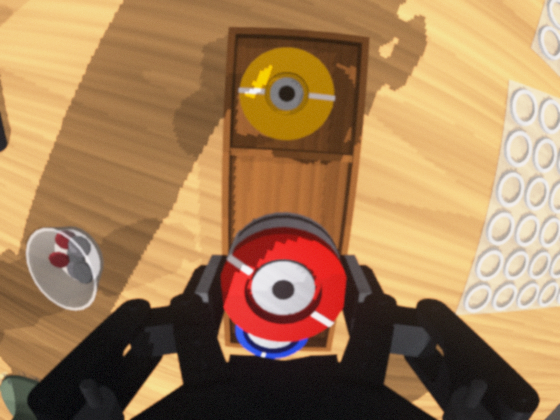

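The red die is held at (284,288) above the middle pocket, between the yellow die at (287,92) and the blue one behind it. I'll lower it.

Call:
drive_effector:
  increments: "0.05,-0.08,0.08,1.2,0,0,0 | 0.05,-0.08,0.08,2.2,0,0,0 | 0.05,-0.08,0.08,2.68,0,0,0 | 0.05,-0.08,0.08,2.84,0,0,0 | 0.05,-0.08,0.08,2.92,0,0,0"

```text
clock: 9.02
position: [0.5134, -0.2316, 0.0506]
tool_rot: [3.141, -0.001, 0.336]
force: [0.6, 0.4, -2.2]
grip_width: 0.0536
finger_force: 85.3
```

Call:
drive_effector:
  increments: "0.05,0,0,0.06,0,0,0 | 0.05,0,0,0.12,0,0,0 | 0.05,0,0,0.12,0,0,0"

```text
clock: 9.4
position: [0.5133, -0.2318, 0.0479]
tool_rot: [3.141, -0.001, 0.336]
force: [-2.0, 0.7, 8.7]
grip_width: 0.0536
finger_force: 86.8
```

Call:
drive_effector:
  increments: "0.058,0,0,0,0,0,0 | 0.066,0,0,0,0,0,0 | 0.078,0,0,0,0,0,0 | 0.078,0,0,0,0,0,0"

```text
clock: 9.9
position: [0.513, -0.2317, 0.047]
tool_rot: [3.142, -0.0, 0.336]
force: [0.2, -0.3, 0.2]
grip_width: 0.0781
finger_force: 0.0
```

Call:
drive_effector:
  increments: "0.08,0,0,-0.8,0,0,0 | 0.08,0,0,-2,0,0,0 | 0.085,0,0,-4,0,0,0 | 0.085,0,0,-5.2,0,0,0"

```text
clock: 10.4
position: [0.5134, -0.2318, 0.1792]
tool_rot: [3.141, -0.001, 0.336]
force: [0.3, 0.0, 0.2]
grip_width: 0.085
finger_force: 0.0
```

```bash
python3 - <<'E'
from h import *
delta((.4325,-.2482,.16))
E
```

```text
delta tool [-0.0818 -0.0112  0.019 ] len 0.085  yaw0 0.336
```

Call:
drive_effector:
  increments: "0.085,-0.64,-0.08,0.16,0,0,0.9 | 0.085,-1.28,-0.16,0.32,0,0,1.8 | 0.085,-2,-0.24,0.48,0,0,2.7 | 0.085,-2.64,-0.36,0.64,0,0,3.6 | 0.085,-3.28,-0.44,0.76,0,0,4.43"

```text
clock: 11.02
position: [0.4314, -0.2483, 0.1579]
tool_rot: [-3.142, -0.0, -0.556]
force: [0.5, 0.6, -0.1]
grip_width: 0.085
finger_force: 0.0
```

Call:
drive_effector:
  increments: "0.085,0,0,0,0,0,0 | 0.085,0,0,0,0,0,0"

```text
clock: 11.28
position: [0.4327, -0.2481, 0.1582]
tool_rot: [-3.141, -0.001, -0.546]
force: [0.2, 0.3, 0.4]
grip_width: 0.0848
finger_force: 0.0
```

```bash
python3 - <<'E'
from h import *
s=bot.observe();c=bot.calibration("wrist");im=bot.grab_frame("wrist");cv2.imwrite("pics/w5.png",im);np.save("w5.npy",c,allow_pickle=True)
print(s["position"],s["tool_rot"])
e=ring(im,"blue",(200,150,380,340));print(e);p=onplane(c,*e[0],.052,True);print(p,lines(im,c,p,.052,True,.0205,.0275))
T=bot.grab_frame("top");ct=bot.calibration("top");f=disc(T,"red",(320,180,420,320));print("red",onplane(ct,*f[0],.052))
delta((p[0],p[1],.047),-.55)
E
```

```text
[ 0.43271369 -0.24806908  0.15820369] [-3.14128826e+00 -5.70614729e-04 -5.46169628e-01]
((283.2577209472656, 211.15048217773438), (71.67415618896484, 73.73249816894531), 98.50822448730469)
[ 0.43254399 -0.24880507  0.052     ] (np.float64(0.042756586744174166), np.float64(0.9947802411224226), 64)
red [ 0.51646801 -0.23190096  0.052     ]
delta tool [0.0003 0.0007 0.1111] len 0.111 rz 0.003 yaw0 -0.547
```

View pics/w5.png

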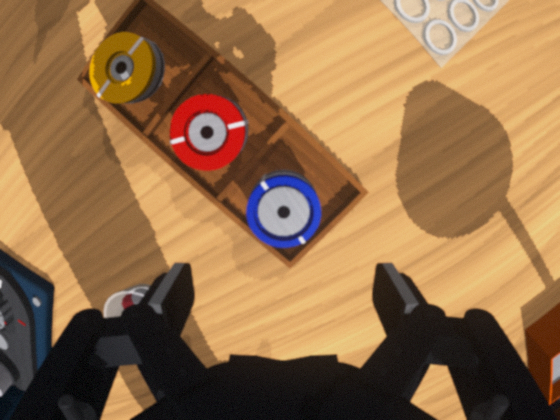

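The red die stands in the middle pocket at (208,132). The blue die is at (283,211), with its lines at (265,185) and (301,239).

Call:
drive_effector:
  increments: "0.085,0,0.02,2,0,0,0 | 0.085,0,0.02,3.6,0,0,0 | 0.085,0,0.02,4.28,0,0,0 | 0.085,0,0.02,4.4,0,0,0 | 0.085,0,0.02,4.4,0,0,0"

```text
clock: 12.0
position: [0.4323, -0.249, 0.0489]
tool_rot: [-3.141, -0.001, -0.55]
force: [1.2, 0.2, -0.3]
grip_width: 0.085
finger_force: 0.0
```

Call:
drive_effector:
  increments: "0.05,0,0,0,0,0,0 | 0.05,0,0,0,0,0,0 | 0.05,0,0,0,0,0,0 | 0.05,0,0,0,0,0,0 | 0.05,0,0,0,0,0,0"
  grip_n: 80

```text
clock: 12.62
position: [0.4322, -0.249, 0.0493]
tool_rot: [-3.141, -0.002, -0.55]
force: [-3.1, 1.9, 20.3]
grip_width: 0.0538
finger_force: 79.7
```

Call:
drive_effector:
  increments: "0.05,0,0,-0.4,0,0,0 | 0.05,0,0,-1.6,0,0,0 | 0.05,0,0,-3.6,0,0,0 | 0.05,0,0,-5.2,0,0,0"

```text
clock: 13.12
position: [0.4316, -0.2487, 0.1803]
tool_rot: [-3.141, -0.001, -0.55]
force: [0.7, -0.8, -4.0]
grip_width: 0.0536
finger_force: 85.0
```

```bash
python3 - <<'E'
from h import *
delta((.5123,.1405,.18),1.4)
E
```

```text
delta tool [-1.347e-01 -3.740e-01  2.000e-04] len 0.398 rz -1.950 yaw0 -0.550
```

Call:
drive_effector:
  increments: "0.05,-0.4,-1.2,0,0,0,-0.9 | 0.05,-1,-2.8,0,0,0,-1.8 | 0.05,-1.6,-4.4,0,0,0,-2.7 | 0.05,-2.2,-6,0,0,0,-3.6 | 0.05,-2.8,-7.6,0,0,0,-4.5"

```text
clock: 13.75
position: [0.4714, -0.049, 0.1786]
tool_rot: [3.141, -0.0, 0.356]
force: [0.8, 0.7, -2.9]
grip_width: 0.0538
finger_force: 85.3
```

```bash
python3 - <<'E'
from h import *
delta((.5123,.1405,.18),1.4)
E
```

```text
delta tool [ 0.1043 -0.1634 -0.0014] len 0.194 rz -1.044 yaw0 0.356
```

Call:
drive_effector:
  increments: "0.05,0.8,-1.4,0,0,0,-0.9 | 0.05,1.8,-2.8,0,0,0,-1.8 | 0.05,2.6,-4.2,0,0,0,-2.7 | 0.05,3.4,-5.4,0,0,0,-3.6 | 0.05,4.16,-6.52,0,0,0,-4.5"

```text
clock: 14.38
position: [0.5133, 0.1396, 0.1785]
tool_rot: [3.141, 0.0, 1.256]
force: [0.3, -0.8, -2.8]
grip_width: 0.0535
finger_force: 85.3
```

Call:
drive_effector:
  increments: "0.05,0,0,0,0,0,-0.72 | 0.05,0,0,0,0,0,-0.72 | 0.05,0,0,0,0,0,-0.72"

```text
clock: 14.75
position: [0.5132, 0.1379, 0.1782]
tool_rot: [3.141, 0.0, 1.39]
force: [-0.1, -0.5, -2.5]
grip_width: 0.0534
finger_force: 85.3
```

```bash
python3 - <<'E'
from h import *
s=bot.observe();c=bot.calibration("wrist");im=bot.grab_frame("wrist");cv2.imwrite("pics/w6.png",im);np.save("w6.npy",c,allow_pickle=True)
zt=s["position"][2]-.0443+.047
e=ring(im,"blue",(200,200,380,400));p=onplane(c,*e[0],zt,True);print(e,p,lines(im,c,p,zt,True,.0205,.0275))
delta((.5123,.1405,.12),1.4)
E
```

```text
((282.73614501953125, 283.38720703125), (112.12478637695312, 124.47127532958984), 90.71675109863281) [0.51305992 0.14154835 0.18089033] (np.float64(-1.2363789483873497), np.float64(0.776196017957284), 219)
delta tool [ 0.0023 -0.0014  0.0582] len 0.058 rz -0.010 yaw0 1.390
```

View pics/w6.png

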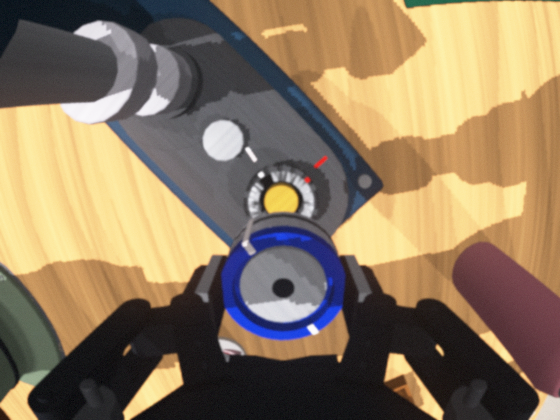

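The blue die is held at (283,284), with lines at about (251,247) and (313,328). The brass plunger is at (281,201) in the open collar. The white mark is at (251,154) and the red mark at (319,163).

```bash
python3 - <<'E'
from h import *
c=np.load("w6.npy",allow_pickle=True).item();im=cv2.imread("pics/w6.png")
h=cv2.cvtColor(im,cv2.COLOR_BGR2HSV);m=cv2.inRange(h,(15,120,100),(32,255,255));k=np.zeros_like(m);k[175:225,255:310]=255;m&=k
q=cv2.convexHull(cv2.findNonZero(m));e=cv2.fitEllipse(q);print(e)
print("plunger",onplane(c,*e[0],.0505,True))
zt=.181;b=onplane(c,282.74,283.39,zt,True)
for uv in[(252,247),(313,328)]:
    d=onplane(c,*uv,zt,True)-b;print(np.arctan2(d[1],d[0])%np.pi,np.hypot(d[0],d[1]))
w=onplane(c,251,154,.04,True);r=onplane(c,319,163,.04,True);s=onplane(c,*e[0],.04,True)
for n,x in(("w",w),("r",r)): d=x-onplane(c,*e[0],.0505,True);print(n,np.arctan2(d[1],d[0])%np.pi,np.hypot(d[0],d[1]))
T=bot.grab_frame("top");cv2.imwrite("pics/t6.png",T)
E
```

```text
((280.679443359375, 200.32955932617188), (34.26835250854492, 35.18882369995117), 90.96617126464844)
plunger [0.51116428 0.14115941 0.0505    ]
2.0200040155856236 0.02141999110537679
1.9062597190753165 0.02876563606232608
w 1.9778827924452689 0.04360659174221754
r 0.5628777881525181 0.04262381260437032
```

Call:
drive_effector:
  increments: "0.05,0.12,-0.04,1.2,0,0,0 | 0.05,0.12,-0.04,2.4,0,0,0 | 0.05,0.12,-0.04,2.96,0,0,0 | 0.05,0.12,-0.04,2.96,0,0,0 | 0.05,0.12,-0.04,2.96,0,0,0"

```text
clock: 15.48
position: [0.5132, 0.1419, 0.1049]
tool_rot: [3.141, -0.001, 1.393]
force: [0.3, 0.6, -2.8]
grip_width: 0.0536
finger_force: 85.4
```

```bash
python3 - <<'E'
from h import *
delta((.5124,.1411,.096),1.389)
E
```

```text
delta tool [-0.0009 -0.0007  0.0089] len 0.009 rz 0.004 yaw0 1.393
```

Call:
drive_effector:
  increments: "0.05,-0.036,-0.028,0,0,0,0 | 0.05,-0.036,-0.028,0.12,0,0,0 | 0.05,-0.036,-0.028,0.24,0,0,0 | 0.05,-0.036,-0.028,0.36,0,0,0 | 0.05,-0.036,-0.028,0.36,0,0,0"

```text
clock: 16.1
position: [0.5119, 0.141, 0.0949]
tool_rot: [-3.141, 0.0, 1.394]
force: [-1.3, -0.8, 2.1]
grip_width: 0.0533
finger_force: 85.6
```

```bash
python3 - <<'E'
from h import *
s=bot.observe();print(s["force"],s["moment"]);delta((.5124,.1411,.096))
E
```

```text
[-1.3474894  -0.75947362  2.1428391 ] [-0.19409035  0.24510507 -0.02853157]
delta tool [ 0.0002  0.0005 -0.0011] len 0.001  yaw0 1.394
```

Call:
drive_effector:
  increments: "0.05,0,0,0.08,0,0,0 | 0.05,0,0,0.16,0,0,0 | 0.05,0,0,0.24,0,0,0 | 0.05,0,0,0.24,0,0,0"

```text
clock: 16.6
position: [0.5119, 0.141, 0.089]
tool_rot: [3.141, -0.0, 1.394]
force: [-2.3, -1.9, 6.9]
grip_width: 0.0532
finger_force: 86.0
```

```bash
python3 - <<'E'
from h import *
s=bot.observe();print(s["force"],s["moment"]);delta((.5124,.1411,.0845))
E
```

```text
[-2.29664346 -1.91963083  6.90339942] [-0.2200381   0.58194889 -0.00962657]
delta tool [0.0001 0.0005 0.0045] len 0.005  yaw0 1.394
```

Units first: shifts go in units of 25 mm and turns go in units of 0.2 rad. So 0.006 m is 0.24, 0.004 m is 0.16.

Call:
drive_effector:
  increments: "0.05,0,0,0.08,0,0,0 | 0.05,0,0,0.16,0,0,0 | 0.05,0,0,0.24,0,0,0 | 0.05,0,0,0.24,0,0,0"

```text
clock: 17.1
position: [0.512, 0.141, 0.0833]
tool_rot: [3.141, 0.0, 1.394]
force: [-4.3, -2.4, 13.1]
grip_width: 0.0535
finger_force: 86.5
```

```bash
python3 - <<'E'
from h import *
s=bot.observe();print(s["force"],s["moment"])
E
```

```text
[-4.2995296  -2.4305461  13.10414021] [-0.38670484  0.93030765 -0.01215588]
```

To row units: 0.7 rad is 3.5.

Call:
drive_effector:
  increments: "0.05,0,0,0,0,0,0.75 | 0.05,0,0,0,0,0,1.5 | 0.05,0,0,0,0,0,2.25 | 0.05,0,0,0,0,0,3 | 0.05,0,0,0,0,0,3.5"

```text
clock: 17.73
position: [0.5127, 0.1414, 0.0837]
tool_rot: [3.141, -0.002, 0.69]
force: [-1.1, -1.1, 11.8]
grip_width: 0.0535
finger_force: 86.9
```

Call:
drive_effector:
  increments: "0.05,0,0,0,0,0,0.75 | 0.05,0,0,0,0,0,1.5 | 0.05,0,0,0,0,0,2.25 | 0.05,0,0,0,0,0,3 | 0.05,0,0,0,0,0,3.5"

```text
clock: 18.35
position: [0.5127, 0.1414, 0.0836]
tool_rot: [-3.141, -0.002, -0.01]
force: [-1.2, -1.0, 12.6]
grip_width: 0.0537
finger_force: 86.9
```

Call:
drive_effector:
  increments: "0.05,0,0,0,0,0,0.1 | 0.05,0,0,0,0,0,0.1"

```text
clock: 18.6
position: [0.5126, 0.1414, 0.0836]
tool_rot: [-3.141, -0.002, -0.026]
force: [-0.4, 0.1, 12.9]
grip_width: 0.0533
finger_force: 86.9
```

```bash
python3 - <<'E'
from h import *
s=bot.observe();print(s["force"],s["moment"])
c=bot.calibration("wrist");im=bot.grab_frame("wrist");cv2.imwrite("pics/w7.png",im);np.save("w7.npy",c,allow_pickle=True)
zt=.0865
e=ring(im,"blue",(200,200,380,400));p=onplane(c,*e[0],zt,True);print(e,p,lines(im,c,p,zt,True,.0205,.0275))
E
```

```text
[-0.42743034  0.14831763 12.85774755] [-0.15430408  0.21761247 -0.01166643]
((282.9853210449219, 283.4886474609375), (112.5935287475586, 127.29692077636719), 89.22480010986328) [0.51561108 0.1411878  0.0865    ] (np.float64(0.20880976895505088), np.float64(0.5707196925039588), 401)
```

Call:
drive_effector:
  increments: "0.05,0,0,-0.08,0,0,0 | 0.05,0,0,-0.16,0,0,0 | 0.05,0,0,-0.24,0,0,0 | 0.05,0,0,-0.28,0,0,0 | 0.05,0,0,-0.28,0,0,0"

```text
clock: 19.27
position: [0.5126, 0.1414, 0.0904]
tool_rot: [-3.141, -0.002, -0.026]
force: [1.6, 1.0, 7.2]
grip_width: 0.0536
finger_force: 86.2
```

```bash
python3 - <<'E'
from h import *
s=bot.observe();print(s["force"],s["moment"])
E
```

```text
[1.58804212 0.95774169 7.2220606 ] [ 0.14142456 -0.22310052  0.02122687]
```

Call:
drive_effector:
  increments: "0.056,0,0,0,0,0,0 | 0.062,0,0,0,0,0,0 | 0.075,0,0,0,0,0,0 | 0.085,0,0,0,0,0,0 | 0.085,0,0,0,0,0,0"

```text
clock: 19.9
position: [0.5119, 0.1409, 0.09]
tool_rot: [3.142, 0.0, -0.026]
force: [-0.1, -0.0, -0.7]
grip_width: 0.0851
finger_force: 0.0
```

Call:
drive_effector:
  increments: "0.085,0,0,-0.8,0,0,0 | 0.085,0,0,-2.4,0,0,0 | 0.085,0,0,-4,0,0,0 | 0.085,0,0,-5.2,0,0,0 | 0.085,0,0,-5.2,0,0,0"

```text
clock: 20.52
position: [0.5128, 0.1412, 0.222]
tool_rot: [-3.14, -0.003, -0.027]
force: [1.0, -0.6, -0.2]
grip_width: 0.085
finger_force: 0.0
```

```bash
python3 - <<'E'
from h import *
c=bot.calibration("wrist");im=bot.grab_frame("wrist");T=bot.grab_frame("top");ct=bot.calibration("top")
cv2.imwrite("pics/w8.png",np.hstack([im[120:320,180:400],cv2.resize(T[180:320,150:420],(386,200))]))
bx=(200,130,370,290);e=ring(im,"blue",bx);f=ring(T,"blue",(180,225,225,275));print(e,f)
p,r=tri(ray(c,*e[0],True),ray(ct,*f[0]));print("blue top",p,r);print(lines(im,c,onplane(c,*e[0],.093,True),.093,True,.0205,.0275))
f=disc(T,"red",(320,180,420,320));print("red",onplane(ct,*f[0],.052)); print(bot.observe()["position"])
E
```

```text
((282.8490295410156, 203.1675567626953), (66.52434539794922, 68.629150390625), 88.58561706542969) NoneTraceback (most recent call last):
  File "<stdin>", line 5, in <module>
TypeError: 'NoneType' object is not subscriptable
```

View pics/w8.png

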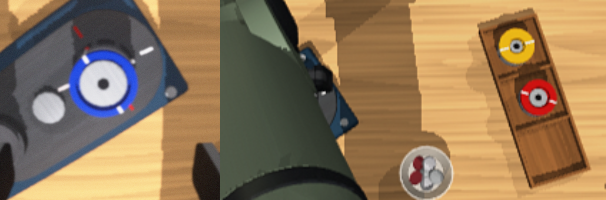

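The blue die sits in the holder at (104,83) in the crop, with its lines towards the red marks at (80,32) and (128,108). The red and yellow dies stand in the tray. I'll check the height and yaw from two wrist positions.

```bash
cat > m.py <<'E'
from h import *
c=bot.calibration("wrist");im=bot.grab_frame("wrist");e=ring(im,"blue",(150,100,420,290))
print(e,lines(im,c,onplane(c,*e[0],.093,True),.093,True,.0205,.0275));np.save("v.npy" if not __import__("os").path.exists("v.npy") else "v2.npy",np.array(ray(c,*e[0],True)))
E
python3 m.py
```

```text
((282.1014099121094, 202.20233154296875), (67.10981750488281, 69.24273681640625), 87.16975402832031) (np.float64(0.5700378451888397), np.float64(0.9951520280058876), 60)
```

Call:
drive_effector:
  increments: "0.085,0,1.6,-0.4,0,0,0 | 0.085,0,2.8,-0.4,0,0,0 | 0.085,0,2.8,-0.4,0,0,0 | 0.085,0,2.8,-0.4,0,0,0"

```text
clock: 21.18
position: [0.5098, 0.0716, 0.2293]
tool_rot: [-3.141, 0.001, -0.026]
force: [0.3, 0.2, 0.5]
grip_width: 0.0849
finger_force: 0.0
```

```bash
python3 m.py; python3 -c "
from h import *
print(tri(np.load('v.npy'),np.load('v2.npy')),bot.observe()['force'])"
```

```text
((202.0119171142578, 198.95098876953125), (62.55696105957031, 64.99594116210938), 135.43130493164062) (np.float64(0.5635588211355148), np.float64(0.9883846603796297), 47)
(array([0.51139655, 0.14146084, 0.08905732]), [7.950107961684145e-05, 7.950107961688064e-05]) [ 0.0440798   0.29592162 -0.85787599]
```

```bash
python3 -c "
from workcell import bot
print(bot.job_done())"
```

```text
the job is handed in; nothing more can be done
None
```

I handed the job in at about 21 s. My checks have the blue die locked at the red marks and the red die upright in the middle pocket, with nothing else touched, but `job_done()` gave no verdict. The height check was mixed: two-view triangulation read 4 mm low, while spring force and ring size matched the locked height.

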